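# Park the pot behind the spring stop of the pot rack

### The job

In the two-lane wooden pot rack, press down the spring stop of the lane in which the lidded pot stands and, while holding it down with your fingertips, push the pot along the lane past the stop, towards the rack's end wall. Then let go, so that the stop springs up behind the pot and keeps it parked. Only press and push: do not lift or tip the pot, and leave the open ramekin in the other lane and everything else where it stands.

Things in the scene. Friction and masses are not known exactly. Their poses are not given: they have to be found in the camera images.
- rack: low wooden rack, fixed, 236 x 162 mm. Origin: middle of its underside; x runs along the lanes from the open end (x = -0.115, near the robot) to the end wall (52 mm high, inner face x = 0.110), y left, z up; yaw varies. Two lanes 72 mm wide, centre lines y = +0.039 and -0.039, walls 6 mm thick, 36 mm high. Lane floor: two wooden runners, top z = 0.024, a groove 46 mm wide between them
- end_left (a point): point on the runners' level (z = 0.024) of the left lane's centre line at rack x = 0.0785: the pot's centre when it touches the end wall. The stop's teeth can rise behind the pot once its centre is beyond rack x = 0.058
- end_right (a point): point on the runners' level (z = 0.024) of the right lane's centre line at rack x = 0.0785: the pot's centre when it touches the end wall. The stop's teeth can rise behind the pot once its centre is beyond rack x = 0.058
- teeth_left (a point): middle between the two teeth of the left stop, at rack x = 0.030, level with their tops; moves with the stop. The teeth, one at each side of the lane, are 8 mm long (rack x 0.026 to 0.034) and 50 mm apart, so that closed fingertips pass between them. Up, they stand 6 mm above the runners and block the pot, whose centre cannot pass rack x = 0.007
- teeth_right (a point): middle between the two teeth of the right stop, at rack x = 0.030, level with their tops; moves with the stop. The teeth, one at each side of the lane, are 8 mm long (rack x 0.026 to 0.034) and 50 mm apart, so that closed fingertips pass between them. Up, they stand 6 mm above the runners and block the pot, whose centre cannot pass rack x = 0.007
- pot: the pot to move: cream-coloured round pot with a closed flat lid and dark red bands, 63 mm in diameter, 34 mm high, 0.12 kg, loose. Origin: centre of its underside. Stands upright in one of the lanes (either one), its centre at rack x between -0.050 and -0.012, before the stop
- ramekin: plain white (unpatterned) round ramekin, open at the top and empty, 64 mm in diameter, 36 mm high, loose; stands in the other lane, before its stop. Origin: centre of its underside. To be left alone
- stop_left (a joint): spring stop of the left lane (+y side of the rack), m: 0 = up, at rest; 0.009 = pressed down fully. It moves straight down wherever its pedal strip is pressed. The spring needs about 2 N to start, 5.6 N at the bottom, and lifts the stop when let go. Beyond 0.0065 its teeth are below the lane floor and the pot can pass
- stop_right (a joint): spring stop of the right lane (-y side of the rack), m: 0 = up, at rest; 0.009 = pressed down fully. It moves straight down wherever its pedal strip is pressed. The spring needs about 2 N to start, 5.6 N at the bottom, and lifts the stop when let go. Beyond 0.0065 its teeth are below the lane floor and the pot can pass
- pedal_left (a point): point on top of the left stop's pedal strip, on the lane's centre line at rack x = -0.100; moves with the stop. Aluminium strip 40 mm wide in the lane's groove, rack x -0.115 to 0.065, running under the pot; top at z = 0.0225, pressed 0.0135. Closed fingertips fit in the groove, press the strip behind the pot and can slide forward along it, still pressing, while their side pushes the pot
- pedal_right (a point): point on top of the right stop's pedal strip, on the lane's centre line at rack x = -0.100; moves with the stop. Aluminium strip 40 mm wide in the lane's groove, rack x -0.115 to 0.065, running under the pot; top at z = 0.0225, pressed 0.0135. Closed fingertips fit in the groove, press the strip behind the pot and can slide forward along it, still pressing, while their side pushes the pot
- garlic: garlic bulb, about 50 mm, loose on the worktop to the right of the rack; origin at its underside. To be left alone
- salt_shaker: white salt shaker with grey top, 44 mm wide, 90 mm high, loose to the right of the rack; origin at its underside. To be left alone
- tomato: tomato, about 73 mm wide, 69 mm high, loose to the left of the rack; origin at its underside. To be left alone
- dish_brush: blue dish brush, 269 mm long, lying to the right at the front; origin at its underside. To be left alone

How it is judged (in metres and radians):
On the way:
1. the fingers hold the stop of the pot's lane down while the pot is above it (((value of joint stop_left above 0.005 m and contact force between the fingers and stop_left above 0.5 N and y of pot in the frame of rack above 0 m and x of pot in the frame of rack between 0.015 and 0.05 m) or (value of joint stop_right above 0.005 m and contact force between the fingers and stop_right above 0.5 N and y of pot in the frame of rack below 0 m and x of pot in the frame of rack between 0.015 and 0.05 m))), for 0.1 s.
At the end, for the whole second after the job is handed in: The pot stands upright (within 0.1 rad) and at rest on the floor of one of the rack's lanes, between the stop and the end wall (centre at rack x 0.050 to 0.082), and both stops have sprung up (joint values under 1.5 mm) (x of pot in the frame of rack between 0.05 and 0.082 m and (y of pot in the frame of rack between 0.027 and 0.051 m or y of pot in the frame of rack between -0.051 and -0.027 m) and z of pot in the frame of rack between 0.021 and 0.027 m and angle between pot's own z axis and vertical below 0.1 rad and linear speed of pot below 0.02 m/s and value of joint each of stop_left, stop_right below 0.0015 m); the robot touches nothing.
It fails at once if the pot is lifted (more than 8 mm above the lane floor) (z of pot in the frame of rack above 0.032 m).
It fails at once if the pot is tipped by more than 0.35 rad (angle between pot's own z axis and vertical above 0.35 rad).
It fails at once if the ramekin, garlic, salt shaker, tomato or dish brush is moved by more than 20 mm (distance of any of ramekin, garlic, salt_shaker, tomato, dish_brush from where it was at the start of the episode above 0.02 m).
It also fails if it takes over 38 s, if anything falls off the work surface, if the arm or the gripper's body presses on something with over 40 N, if the wrist force passes 120 N, or if a joint passes its speed limit or range.

### The arm

A 6-joint arm with a two-finger parallel gripper is mounted at the origin on a cart in front of the work surface, level with it; the furniture and walls round the work are solid. World frame = base frame: x ahead of the robot, y to its left, z up, the work surface at z = 0. Lengths are in mm, angles in rad, forces in N, time in s.
With the tool pointing down it reaches from about 300 to 775 mm from the base axis. Payload 14.6 kg.
Tool frame: the origin (TCP) lies midway between the tips of the shut fingers; the grasp point (between the pads) lies behind it (manip.grip_depth is the z of the grasp point in the tool frame, in mm); z points along the fingers, y is the line along which they close (so a half turn about z gives the same grasp; the last joint's range is limited). The gripper opens to 94 mm and grips with 3 to 60 N. Pads are 16 mm wide; open, the fingers measure 119 mm over their backs; the gripper's body (75 mm by 177 mm) begins 78 mm behind the grasp point.
Start: joints at [-1.251, 0.3, 1.521, -0, 1.321, -0.067], TCP at [207.467, -509.359, 205.446] pointing down, gripper open.
Joint ranges: [-3.03, 3.03], [-0.79, 2.21], [0.23, 2.52], [-1.04, 4.18], [0, 3.07], [-2.55, 2.55]. Speed limits (rad/s): [2.22, 2.22, 2.57, 3.14, 3.14, 3.14].

### API

Orientations are given as [roll, pitch, yaw] about the fixed x, y, z axes, in that order (R = Rz(yaw) Ry(pitch) Rx(roll)).
In Python, from cell import manip gives the robot as it stands.
- The arm moves only by the tool hand_motion, called after "Call:" as name(argument=value, ...), one argument or row to a line, values as JSON. Schema: {"type":"object","properties":{"ticks":{"type":"array","items":{"type":"number"},"minItems":6,"maxItems":30},"aperture":{"type":"number"},"clamp_n":{"type":"number"},"only":{"type":"string"},"quiet":{"type":"boolean"},"lines":{"type":"string"}},"required":["ticks"],"additionalProperties":false}. ticks is one flat list of numbers that holds 1 to 5 rows one after another, with no inner brackets; each row has 6 numbers: dx, dy, dz in normalised numbers (1 is 0.3 m), then a rotation vector rx, ry, rz in a scale on which 1.0 is 180 degrees; each row is the pose to reach, as a shift and turn from the pose commanded when the call began, along the tool's axes at that moment; what a row does not reach only later rows make up. A row lasts 1/10 s, in which the tool goes at most 50 mm and 0.15 rad, less where a joint would pass 70% of its speed; a pose out of reach is approached as far as the arm can. aperture is the finger opening in mm, set as the call begins (left out keeps the last). The fingers move at their own pace and stop on an object; clamp_n is the grip in N (left out, the last holds). Time passes only in rows, so rows that do not move let the fingers close. The tool returns the time, the measured TCP pose, the force, the opening and the grip force at its end. only (a regular expression) keeps the lines of the reply that match it, lines (a string "A,B") keeps lines A to B, and quiet returns only ok. A shift or turn number past 1, either way, is cut back to 1. Input that does not fit is refused with a message, and nothing moves.
- manip.read_state(): the state, without advancing time (a new reading comes with each control period).
- manip.camera(name): name is "side" or "top"; returns (picture, depth): 400x640x3 uint8, red, green, blue; 400x640 float32, mm along the optical axis (not along the pixel's ray), 0 where there is no reading.
- manip.camera_info(name): a dict with "K" (3x3 intrinsics, pixels), "rvec" (rotation vector, rad) and "tvec" (3), from world to camera coordinates, as OpenCV has them. Camera axes: x right, y down, z forward; pixel columns grow to the right and rows downward; lengths in mm; the calibration is good to about 2 mm. A picture is of the moment at which its call begins. camera_info takes no time and is no camera call.
- manip.sign_off(): hands the job in; it is judged then, once.
The state is a dict: "clock": time; "joints": joint angles; "qd": joint speeds; "effort": joint torques, N m; "eef_pos": TCP position; "eef_rot": TCP orientation; "wrist_force": force on the tool from outside, world axes, zero at the start; "moment": the same for the moment, N m; "finger_gap": finger opening in mm; "finger_force": force on a finger pad.
Only numpy, scipy, OpenCV 4.12 (cv2) and the standard library are available. Lean on these libraries where they do the work, as an engineer would, in place of code of your own. Each camera call takes 0.05 s, during which the arm holds its last target. There are 200 camera calls.

## Working session

There is one attempt and no reset: what is moved stays moved. The work goes in short steps, Python scripts to look and compute and a tool call to move; the robot and the scene stay as the last step left them, time stands still between calls to the robot, and variables do not carry over. Pictures are saved under pics/ and viewed, at most 10 in all, crops included, and the job is handed in when it is done.

```bash
ls; mkdir -p pics
```

Run:
```python
from cell import manip
import cv2,numpy as np
s=manip.read_state();print(s, manip.grip_depth)
for n in("top","side"):
    p,d=manip.camera(n);cv2.imwrite(f"pics/{n}0.png",p[:,:,::-1]);np.save(f"pics/{n}0.npy",d)
    print(n,manip.camera_info(n))
```

```text
cell.py
pics
{'clock': 0.0, 'joints': array([-1.25061208e+00,  3.00483459e-01,  1.52158286e+00, -1.45057409e-06,
        1.32071558e+00, -6.65827473e-02]), 'qd': array([-0.00050574,  0.00141858, -0.00062646,  0.00031564,  0.00086873,
       -0.00041291]), 'effort': array([-1.23394613e-03, -5.31811130e+01, -3.52735198e+01,  7.07580778e-02,
        2.44371418e-02, -1.32050814e-04]), 'eef_pos': array([ 207.37897549, -509.11574704,  204.87880635]), 'eef_rot': array([-3.14040595e+00, -7.77226555e-05,  3.86767305e-01]), 'wrist_force': array([-0.37647146, -1.07266264,  0.09950236]), 'moment': array([ 0.02669597, -0.00064513,  0.03720965]), 'finger_force': 0.0, 'finger_gap': 93.3861778282844} -18.8
top {'K': array([[462.35069603,   0.        , 316.58063887],
       [  0.        , 462.35069603, 200.5821613 ],
       [  0.        ,   0.        ,   1.        ]]), 'rvec': array([ 2.161081  , -2.1282014 ,  0.14845822]), 'tvec': array([ 157.78882283,  526.30039998, 1193.79836977])}
side {'K': array([[387.45256762,   0.        , 313.81401622],
       [  0.        , 387.45256762, 200.72892217],
       [  0.        ,   0.        ,   1.        ]]), 'rvec': array([ 0.49715974, -2.62075785,  1.32445905]), 'tvec': array([566.77175995,  66.34425666, 984.83679496])}
```

View pics/top0.png

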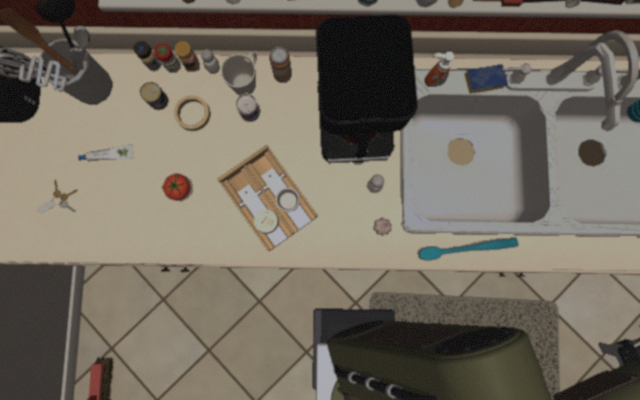

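View pics/side0.png

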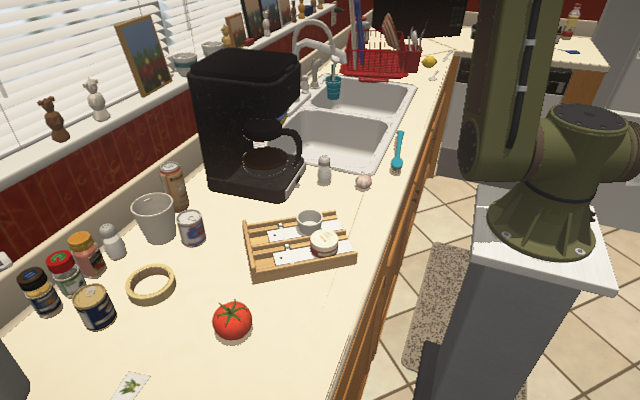

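The top view shows the rack around (268,198), with its end wall at about (245,163). The cream pot is at (265,221) in the left lane and the ramekin at (288,200) in the right lane. The side view agrees: pot (323,241), ramekin (309,220). Next I measure.

Create h.py:
```python
from cell import manip
import cv2,numpy as np
def cam(n):
    i=manip.camera_info(n);R=cv2.Rodrigues(i["rvec"])[0];return i["K"],R,i["tvec"]
def ray(n,uv):
    K,R,t=cam(n);d=np.linalg.solve(K,[uv[0],uv[1],1.]);return -R.T@t,R.T@d
def onplane(n,uv,z):
    o,d=ray(n,uv);return o+d*(z-o[2])/d[2]
def cloud(n,d):
    K,R,t=cam(n);v,u=np.mgrid[:400,:640]
    c=np.stack([(u-K[0,2])/K[0,0]*d,(v-K[1,2])/K[1,1]*d,d],-1);return (c-t)@R
def proj(n,X):
    K,R,t=cam(n);return cv2.projectPoints(np.float64(X).reshape(-1,1,3),R,t,K,None)[0][:,0]
def tri(ua,ub):
    (o,d),(p,e)=ray("top",ua),ray("side",ub);s=np.linalg.lstsq(np.c_[d,-e],p-o,rcond=None)[0]
    return (o+s[0]*d+p+s[1]*e)/2,np.linalg.norm(o+s[0]*d-p-s[1]*e)
```

Run:
```python
from h import *
for n,(x0,x1,y0,y1) in dict(top=(205,330,135,260),side=(235,365,195,290)).items():
    p=cv2.imread(f"pics/{n}0.png");c=cv2.resize(p[y0:y1,x0:x1],None,fx=6 if n=='side' else 4.8,fy=6 if n=='side' else 4.8,interpolation=cv2.INTER_CUBIC)
    cv2.imwrite(f"pics/{n}0c.png",c)
    d=np.load(f"pics/{n}0.npy");P=cloud(n,d);hsv=cv2.cvtColor(p,cv2.COLOR_BGR2HSV)
    # wood mask
    m=np.zeros((400,640),np.uint8);m[y0:y1,x0:x1]=1
    w=((hsv[...,0]>8)&(hsv[...,0]<22)&(hsv[...,1]>95)&(hsv[...,2]>80)&(m>0)).astype(np.uint8)
    print(n,w.sum(),np.percentile(P[w>0],[2,50,98],axis=0).round())
    if n=='top':
        print(cv2.minAreaRect(np.argwhere(w)[:,::-1].astype(np.float32)), cv2.boxPoints(cv2.minAreaRect(np.argwhere(w)[:,::-1].astype(np.float32))))
        hw=w&(P[...,2]>28)
    for z in [(40,70),(50,64)]:
        q=P[(m>0)&(P[...,2]>z[0])&(P[...,2]<z[1])];print(z,len(q),q.mean(0).round(1))
    print("table",np.median(P[y0:y0+15,x0:x0+15,2]))
```

```text
top 2292 [[409. 183.   3.]
 [568. 318.  25.]
 [653. 413.  54.]]
((267.4161071777344, 197.3087158203125), (87.16627502441406, 59.1485481262207), 55.00798034667969) [[218.19463 178.56375]
 [266.651   144.64429]
 [316.63757 216.05368]
 [268.1812  249.97314]]
(40, 70) 1158 [549.8 278.8  53.4]
(50, 64) 767 [514.9 304.4  57.3]
table 0.29404580435868394
side 3343 [[399. 186.   5.]
 [557. 340.  25.]
 [653. 432.  54.]]
(40, 70) 1230 [514.6 303.4  54.5]
(50, 64) 963 [515.9 306.3  57.1]
table 1.7351529674057344
```

View pics/top0c.png

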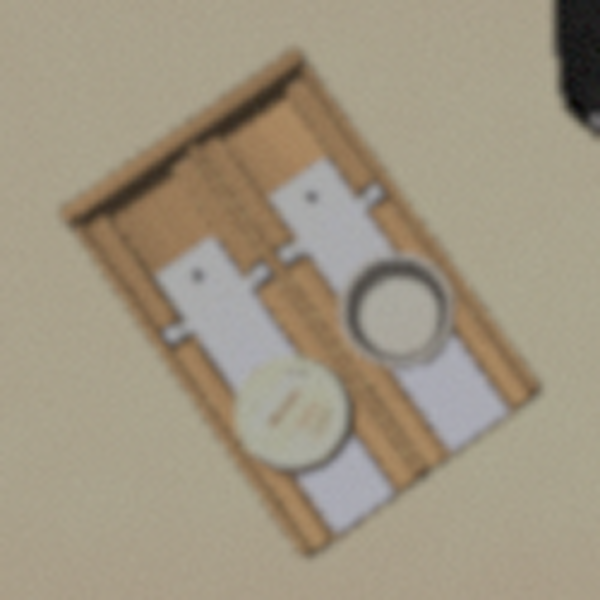

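View pics/side0c.png

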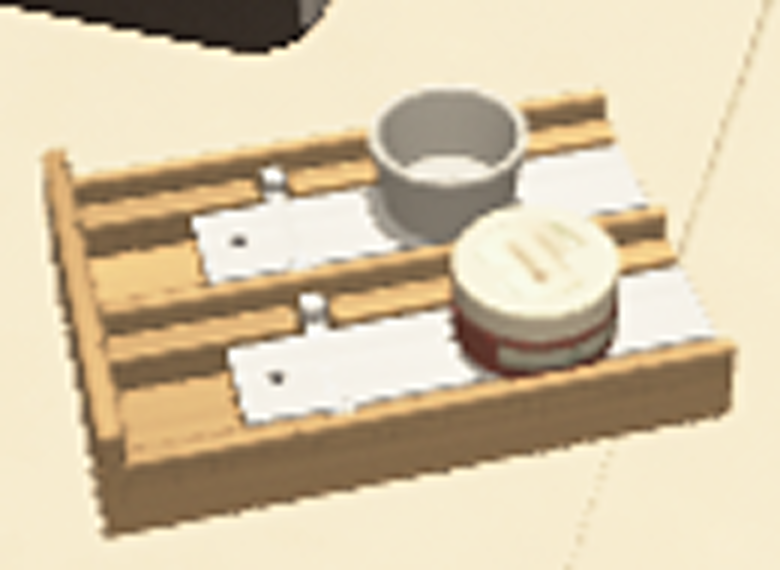

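The top crop confirms it: the pot, with its cream lid, is in the left lane (centre about crop (293,413)), before the left teeth at (175,333)/(260,275). The strip's open end is at about (365,513). The side crop shows the left wall's open-end corner at (737,343), the right one at (603,93), and the dots at (277,377) and (238,241).

Run:
```python
from h import *
T=lambda a:(205+(a[0]+.5)/4.8-.5,135+(a[1]+.5)/4.8-.5); S=lambda a:(235+(a[0]+.5)/6-.5,195+(a[1]+.5)/6-.5)
pairs=dict(wallL_open=((308,556),(737,343)),wallR_open=((540,388),(605,93)),dotL=((197,275),(277,377)),dotR=((311,197),(238,241)),toothLr=((258,275),(313,300)),toothRr=((373,195),(272,175)))
for k,(a,b) in pairs.items():
    X,e=tri(T(a),S(b));print(k,X.round(1),round(e,1))
# planar fit on top view with own heights
M={(-115,81,36):(308,556),(-115,-81,36):(540,388),(-115,39+20,22.5):(335,536),(-115,39-20,22.5):(397,490),(-115,-39+20,22.5):(455,452),(-115,-39-20,22.5):(510,413),(65,59,22.5):(155,270),(65,19,22.5):(213,237),(65,-19,22.5):(270,197),(65,-59,22.5):(327,158),(121,81,52):(62,212),(121,-81,52):(298,46)}
A=np.array([k[:2] for k in M],float);B=np.array([onplane("top",T(v),k[2])[:2] for k,v in M.items()])
def fit(A,B):
    a=A-A.mean(0);b=B-B.mean(0);th=np.arctan2((a[:,0]*b[:,1]-a[:,1]*b[:,0]).sum(),(a*b).sum())
    R=np.array([[np.cos(th),-np.sin(th)],[np.sin(th),np.cos(th)]]);return th,R,B.mean(0)-R@A.mean(0)
th,R,t=fit(A,B);print("yaw",th,"t",t,"res",(B-A@R.T-t).round(1).tolist())
Sd={(-115,81,36):(737,343),(-115,-81,36):(605,93),(65,59,22.5):(243,428),(65,19,22.5):(227,350),(65,-19,22.5):(210,288),(65,-59,22.5):(190,215)}
A2=np.array([k[:2] for k in Sd],float);B2=np.array([onplane("side",S(v),k[2])[:2] for k,v in Sd.items()])
th2,R2,t2=fit(A2,B2);print("side yaw",th2,"t",t2,"res",(B2-A2@R2.T-t2).round(1).tolist())
# pot top: lid height by depth, centre by top-surface points
for n in("top","side"):
    P=cloud(n,np.load(f"pics/{n}0.npy")).reshape(-1,3)
    r=(P[:,:2]-t)@R
    q=(abs(r[:,0]+30)<75)&(P[:,2]>48)&(P[:,2]<72)
    for s in(1,-1):
        k=q&(abs(s*r[:,1]-39)<38)
        c=cv2.minEnclosingCircle(r[k].astype(np.float32));print(n,s,k.sum(),"circ",c,"z",np.percentile(P[k,2],[10,50,90]).round(1))
```

```text
wallL_open [390.6 289.9  33.6] 1.4
wallR_open [485.2 164.   32.9] 1.1
dotL [547.2 358.5  22.2] 0.5
dotR [593.4 295.6  22.4] 1.5
toothLr [547.3 323.2  30.2] 2.3
toothRr [594.4 260.2  28.5] 2.6
yaw 0.6375776959235511 t [529.15474133 295.38213931] res [[1.3, -2.5], [-0.7, 2.0], [-0.1, 1.9], [2.1, 0.3], [1.1, -0.9], [-0.4, 0.9], [3.2, 0.7], [-1.2, 0.8], [-0.4, -0.2], [-1.1, 0.3], [-1.8, -2.9], [-2.0, -0.4]]
side yaw 0.6405214108765342 t [530.15733944 299.14254217] res [[1.2, -3.0], [-1.8, 2.4], [0.6, 1.4], [-0.1, -0.5], [-1.5, 1.6], [1.5, -2.0]]
top 1 456 circ ((-47.99885559082031, 39.5654411315918), 31.572603225708008) z [55.7 59.2 62.1]
top -1 160 circ ((-35.14201354980469, -39.24242401123047), 31.542619705200195) z [50.  58.5 62.7]
side 1 509 circ ((-45.917259216308594, 42.811065673828125), 32.19956970214844) z [53.8 59.5 61.1]
side -1 270 circ ((-31.534807205200195, -37.32284164428711), 32.95147705078125) z [50.1 57.2 61.7]
```

Units first: shifts go in shares of 0.3 m and turns go in shares of 180 degrees. So -190 mm / 300 = -0.6333, 118 mm / 300 = 0.3933.

Call:
hand_motion(
  ticks=[0.0833, -0.1067, 0, 0, 0, 0, 0.1867, -0.2367, 0, 0, 0, 0, 0.29, -0.3667, 0, 0, 0, 0, 0.3933, -0.5, 0, 0, 0, 0, 0.4967, -0.6333, 0, 0, 0, 0],
  aperture=0,
  clamp_n=10,
)

```text
clock: 0.6
eef_pos: [273.4, -276.4, 205.2]
eef_rot: [-3.141, 0.0, 0.386]
wrist_force: [1.3, -0.4, 0.6]
finger_gap: 57.5
finger_force: 0.0
```

Call:
hand_motion(
  ticks=[0.1, -0.13, 0, 0, 0, 0, 0.2, -0.26, 0, 0, 0, 0, 0.3, -0.39, 0, 0, 0, 0, 0.4, -0.52, 0, 0, 0, 0, 0.5, -0.65, 0, 0, 0, 0],
)

```text
clock: 1.1
eef_pos: [338.7, -39.2, 205.6]
eef_rot: [3.141, -0.001, 0.386]
wrist_force: [0.9, -0.7, -0.3]
finger_gap: 16.9
finger_force: 0.0
```

Call:
hand_motion(
  ticks=[0.1, -0.13, 0, 0, 0, 0, 0.2, -0.26, 0, 0, 0, 0, 0.3, -0.39, 0, 0, 0, 0, 0.4, -0.52, 0, 0, 0, 0, 0.5, -0.65, 0, 0, 0, 0],
)

```text
clock: 1.6
eef_pos: [404.1, 198.3, 205.3]
eef_rot: [3.142, 0.0, 0.387]
wrist_force: [-0.3, -1.0, 0.8]
finger_gap: 0.3
finger_force: 0.0
```

Add to h.py:
```python
TH=0.639;RT=np.array([529.5,297.]);RR=np.array([[np.cos(TH),-np.sin(TH)],[np.sin(TH),np.cos(TH)]])
def go(rx,ry,z):
    from scipy.spatial.transform import Rotation as Ro
    s=manip.read_state();p=s["eef_pos"];M=Ro.from_euler("xyz",s["eef_rot"])
    w=np.r_[RT+RR@[rx,ry],z];G=Ro.from_euler("xyz",[np.pi,0,TH])
    print("t",round(s["clock"],2),"rack",((p[:2]-RT)@RR).round(1),"z",p[2].round(1),"step",(M.inv().apply(w-p)).round(1),(M.inv()*G).as_rotvec().round(3),"F",s["wrist_force"].round(1),"q",s["joints"].round(2))
```

```bash
python3 -c "
from h import *
go(-100,39,120)"
```

```text
t 1.6 rack [-159.5   -4.4] z 205.3 step [ 46.8 -56.9  85.3] [ 0.     0.    -0.252] F [-0.3 -1.   0.8] q [ 0.37  0.08  1.79 -0.    1.28  1.56]
```

Converted, 85 mm / 300 = 0.2833, 75 mm / 300 = 0.25, -0.252 rad / 3.1416 = -0.0802.

Call:
hand_motion(
  ticks=[0.05, -0.0633, 0.0833, 0, 0, -0.0255, 0.1033, -0.1267, 0.1667, 0, 0, -0.0541, 0.1567, -0.19, 0.25, 0, 0, -0.0802, 0.1567, -0.19, 0.2833, 0, 0, -0.0802, 0.1567, -0.19, 0.2833, 0, 0, -0.0802],
)

```text
clock: 2.1
eef_pos: [425.3, 266.1, 118.9]
eef_rot: [-3.141, 0.003, 0.638]
wrist_force: [0.4, -0.2, 1.2]
finger_gap: 0.5
finger_force: 0.0
```

Run:
```python
from h import *
go(-99,39,60)
from h import proj
for n,(x0,x1,y0,y1) in dict(top=(205,330,150,260),side=(260,400,150,270)).items():
    p,d=manip.camera(n);b=p[:,:,::-1]
    print(n,"tip px",proj(n,manip.read_state()["eef_pos"]))
    cv2.imwrite(f"pics/{n}1.png",cv2.resize(b[y0:y1,x0:x1],None,fx=5,fy=5,interpolation=cv2.INTER_CUBIC))
```

```text
t 2.1 rack [-102.    37.3] z 118.9 step [ 3.2 -1.6 58.9] [-0.     0.003 -0.001] F [ 0.4 -0.2  1.2] q [ 0.49  0.29  1.75 -0.    1.11  1.42]
top tip px [[275.10148913 234.60630065]]
side tip px [[347.77501703 210.95107203]]
```

View pics/side1.png

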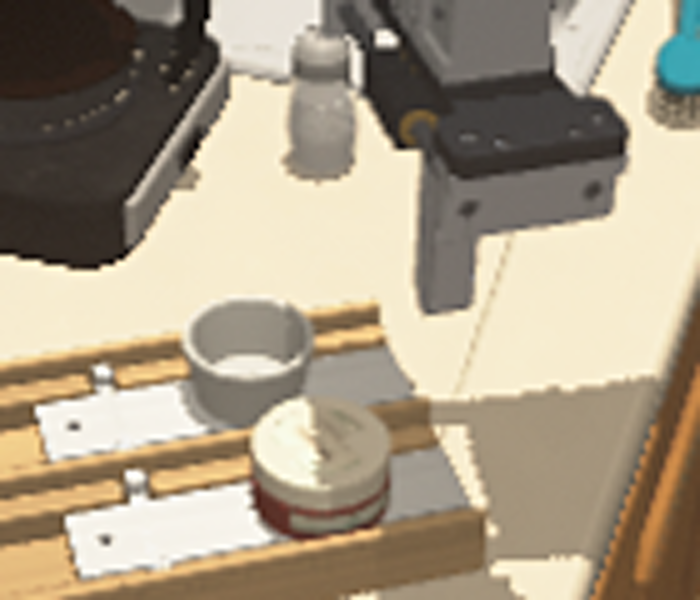

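The side crop shows the shut fingertips at about (445,307), where projecting the TCP puts them at (439,305), so the calibration agrees. I'll check the top view for how the finger brackets lie.

View pics/top1.png

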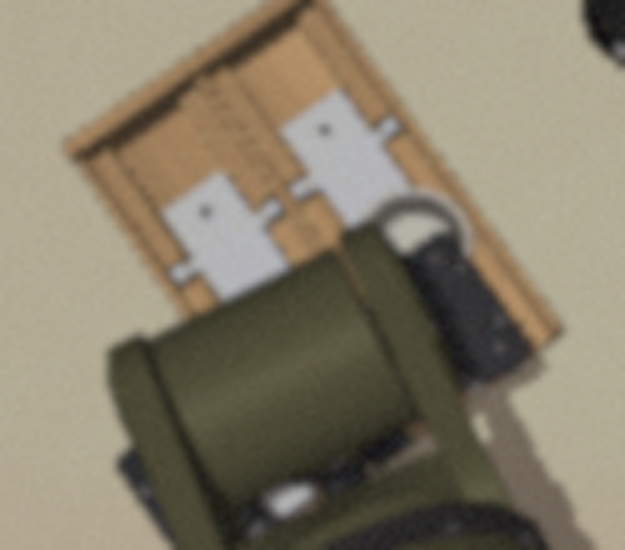

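Converted, 59 mm / 300 = 0.1967, 40 mm / 300 = 0.1333.

Call:
hand_motion(
  ticks=[0.01, -0.005, 0.0667, 0, 0, 0, 0.01, -0.005, 0.1333, 0, 0, 0, 0.01, -0.005, 0.1967, 0, 0, 0, 0.01, -0.005, 0.1967, 0, 0, 0],
)

```text
clock: 2.6
eef_pos: [427.2, 268.6, 60.8]
eef_rot: [-3.141, 0.002, 0.637]
wrist_force: [-0.1, -0.0, 1.2]
finger_gap: 0.9
finger_force: 0.0
```

Run:
```python
from h import *
go(-99,39,30)
p,d=manip.camera("side");b=p[:,:,::-1]
print("tip px",proj("side",manip.read_state()["eef_pos"]))
cv2.imwrite("pics/side2.png",cv2.resize(b[160:270,260:400],None,fx=5,fy=5,interpolation=cv2.INTER_CUBIC))
```

```text
t 2.6 rack [-99.   38.2] z 60.8 step [ 0.1 -0.8 30.8] [-0.     0.002 -0.002] F [-0.1 -0.   1.2] q [ 0.49  0.38  1.79 -0.    0.98  1.42]
tip px [[345.26289017 232.2718683 ]]
```

View pics/side2.png

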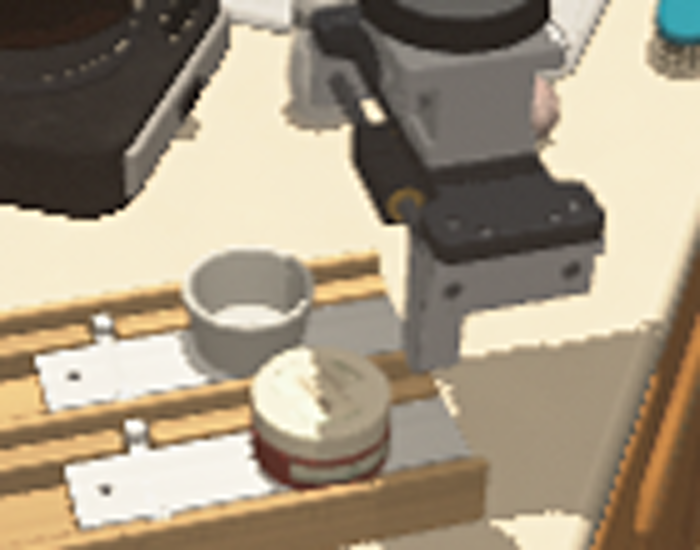

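The side crop shows the fingertips at (430,365) behind the pot, above the strip, with the finger brackets pointing away from the pot. Next I lower and press.

Converted, 34 mm / 300 = 0.1133, 30 mm / 300 = 0.1.

Call:
hand_motion(
  ticks=[0, -0.0017, 0.05, 0, 0, 0, 0, -0.0017, 0.1, 0, 0, 0, 0, -0.0017, 0.1133, 0, 0, 0, 0, -0.0017, 0.1133, 0, 0, 0],
)

```text
clock: 3.05
eef_pos: [427.8, 269.9, 28.4]
eef_rot: [3.141, -0.001, 0.638]
wrist_force: [-0.2, 0.8, -0.2]
finger_gap: 0.8
finger_force: 0.0
```

Call:
hand_motion(
  ticks=[0, 0, 0.01, 0, 0, 0, 0, 0, 0.02, 0, 0, 0, 0, 0, 0.03, 0, 0, 0, 0, 0, 0.0367, 0, 0, 0, 0, 0, 0.0367, 0, 0, 0],
)

```text
clock: 3.55
eef_pos: [427.8, 270.1, 16.6]
eef_rot: [3.141, -0.001, 0.639]
wrist_force: [3.3, 0.9, 3.2]
finger_gap: 0.3
finger_force: 1.9
```

```bash
python3 -c "
from h import *
go(-80,39,13.5)"
```

```text
t 3.55 rack [-97.6  39. ] z 16.6 step [17.6  0.   3.1] [ 0.    -0.001 -0.   ] F [3.3 0.9 3.2] q [ 0.49  0.45  1.81 -0.    0.88  1.42]
```

Converted, 3 mm / 300 = 0.01, 1.5 mm / 300 = 0.005.

Call:
hand_motion(
  ticks=[0, 0, 0.005, 0, 0, 0, 0, 0, 0.01, 0, 0, 0, 0, 0, 0.01, 0, 0, 0],
)

```text
clock: 3.85
eef_pos: [427.8, 270.1, 13.6]
eef_rot: [3.141, -0.001, 0.639]
wrist_force: [2.8, 1.6, 5.9]
finger_gap: 0.7
finger_force: 2.5
```

Call:
hand_motion(
  ticks=[0, 0, 0.0033, 0, 0, 0, 0, 0, 0.005, 0, 0, 0, 0, 0, 0.005, 0, 0, 0],
)

```text
clock: 4.15
eef_pos: [427.9, 270.1, 13.0]
eef_rot: [3.141, -0.001, 0.639]
wrist_force: [-1.8, -2.0, 17.8]
finger_gap: 0.5
finger_force: 9.0
```

```bash
python3 -c "
from h import *
go(-80,39,13.5)"
```

```text
t 4.15 rack [-97.6  39. ] z 13.0 step [17.6  0.  -0.5] [ 0.    -0.001 -0.   ] F [-1.8 -2.  17.8] q [ 0.49  0.46  1.81 -0.    0.87  1.42]
```

Converted, 33 mm / 300 = 0.11, 25 mm / 300 = 0.0833.

Call:
hand_motion(
  ticks=[0.01, 0, -0.004, 0, 0, 0, 0.03, 0, -0.004, 0, 0, 0, 0.0567, 0, -0.004, 0, 0, 0, 0.0833, 0, -0.004, 0, 0, 0, 0.11, 0, -0.004, 0, 0, 0],
)

```text
clock: 4.65
eef_pos: [452.6, 288.7, 13.2]
eef_rot: [-3.141, 0.005, 0.639]
wrist_force: [-11.3, -9.5, 19.8]
finger_gap: 0.6
finger_force: 10.1
```

```bash
python3 -c "
from h import *
go(-20,39,13.8)"
```

```text
t 4.65 rack [-66.6  39.2] z 13.2 step [46.6  0.2 -0.8] [-0.     0.005 -0.   ] F [-11.3  -9.5  19.8] q [ 0.5   0.51  1.72 -0.    0.92  1.43]
```

Converted, 38 mm / 300 = 0.1267, 30 mm / 300 = 0.1.

Call:
hand_motion(
  ticks=[0.02, 0, -0.0027, 0, 0, 0, 0.0467, 0, -0.0027, 0, 0, 0, 0.0733, 0, -0.0027, 0, 0, 0, 0.1, 0, -0.0027, 0, 0, 0, 0.1267, 0, -0.0027, 0, 0, 0],
)

```text
clock: 5.15
eef_pos: [483.5, 311.7, 13.7]
eef_rot: [-3.141, 0.004, 0.639]
wrist_force: [-6.3, -5.4, 10.1]
finger_gap: 0.3
finger_force: 5.4
```

Run:
```python
from h import *
go(10,39,13.8)
p,d=manip.camera("side");b=p[:,:,::-1]
cv2.imwrite("pics/side3.png",cv2.resize(b[170:290,235:375],None,fx=5,fy=5,interpolation=cv2.INTER_CUBIC))
```

```text
t 5.15 rack [-28.2  39.2] z 13.7 step [38.2  0.2 -0.3] [-0.     0.004 -0.   ] F [-6.3 -5.4 10.1] q [ 0.51  0.58  1.6  -0.    0.96  1.44]
```

View pics/side3.png

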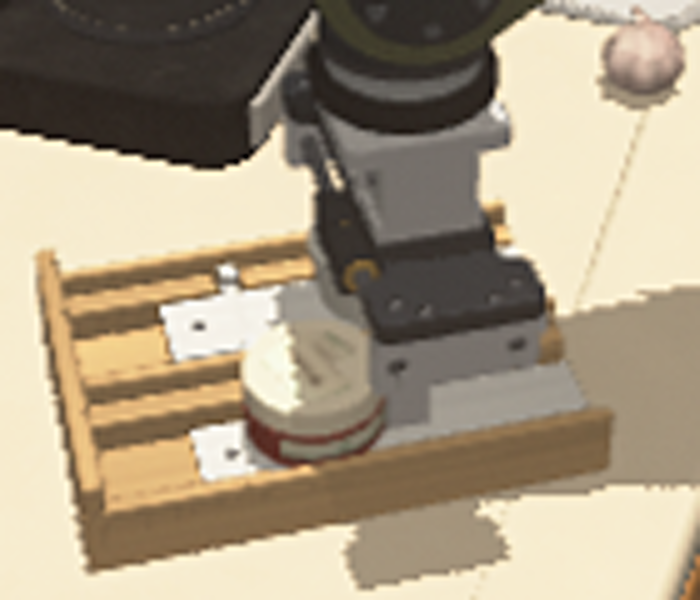

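The pot stands upright at about (313,390) and is being pushed, with the fingers at (405,400) behind it and the teeth under it down. I check clearance to the coffee maker before pushing on.

Run:
```python
from h import *
print([onplane("top",uv,z).round() for uv,z in (((321,160),20),((318,125),300),((318,20),300))])
P=cloud("top",np.load("pics/top0.npy"));q=P[10:165,300:420].reshape(-1,3);r=(q[:,:2]-RT)@RR
for a,b in((20,120),(120,250),(250,400)):
    k=(q[:,2]>a)&(q[:,2]<b)&(q[:,0]<760);print(a,b,k.sum(),"world x min",np.percentile(q[k,0],1).round(),"y max",np.percentile(q[k,1],99).round(),"rack y max for rack x<80",r[k&(r[:,0]<80),1].max(initial=-999).round())
```

```text
[array([639., 156.,  20.]), array([650., 164., 300.]), array([891., 167., 300.])]
20 120 1817 world x min 633.0 y max 160.0 rack y max for rack x<80 -188.0
120 250 271 world x min 623.0 y max 142.0 rack y max for rack x<80 -196.0
250 400 6100 world x min 644.0 y max 161.0 rack y max for rack x<80 -191.0
```

Call:
hand_motion(
  ticks=[0.02, 0, -0.001, 0, 0, 0, 0.04, 0, -0.001, 0, 0, 0, 0.06, 0, -0.001, 0, 0, 0, 0.08, 0, -0.001, 0, 0, 0, 0.1, 0, -0.001, 0, 0, 0],
)

```text
clock: 5.7
eef_pos: [507.7, 329.6, 13.8]
eef_rot: [-3.141, 0.003, 0.639]
wrist_force: [-4.0, -3.2, 6.2]
finger_gap: 0.3
finger_force: 3.6
```

```bash
python3 -c "
from h import *
go(30.5,39,13.8)"
```

```text
t 5.7 rack [ 1.9 39.2] z 13.8 step [28.6  0.2 -0.1] [-0.     0.003 -0.   ] F [-4.  -3.2  6.2] q [ 0.52  0.64  1.51 -0.    1.    1.45]
```

Converted, 29 mm / 300 = 0.0967, 24 mm / 300 = 0.08.

Call:
hand_motion(
  ticks=[0.02, 0, 0.0007, 0, 0, 0, 0.04, 0, 0.0007, 0, 0, 0, 0.06, 0, 0.0007, 0, 0, 0, 0.08, 0, 0.0007, 0, 0, 0, 0.0967, 0, 0.0007, 0, 0, 0],
)

```text
clock: 6.2
eef_pos: [531.0, 346.9, 13.7]
eef_rot: [-3.141, 0.003, 0.639]
wrist_force: [-5.5, -5.0, 9.5]
finger_gap: 0.4
finger_force: 4.7
```

Run:
```python
from h import *
go(31,39,13.8)
p,d=manip.camera("side");b=p[:,:,::-1]
cv2.imwrite("pics/side4.png",cv2.resize(b[170:290,235:375],None,fx=5,fy=5,interpolation=cv2.INTER_CUBIC))
P=cloud("side",d);r=np.dstack([(P[...,:2]-RT)@RR,P[...,2:]])
k=(abs(r[...,1]-39)<36)&(r[...,0]>20)&(r[...,0]<108)&(r[...,2]>50)&(r[...,2]<66)
print(k.sum(),"lid rack x range",np.percentile(r[k][:,0],[1,99]).round(1),"y",np.percentile(r[k][:,1],[1,99]).round(1))
```

```text
t 6.2 rack [31.  39.2] z 13.7 step [ 0.   0.2 -0.1] [-0.     0.003 -0.   ] F [-5.5 -5.   9.5] q [ 0.52  0.69  1.42 -0.    1.04  1.45]
467 lid rack x range [ 52.  103.2] y [11.6 71.8]
```

View pics/side4.png

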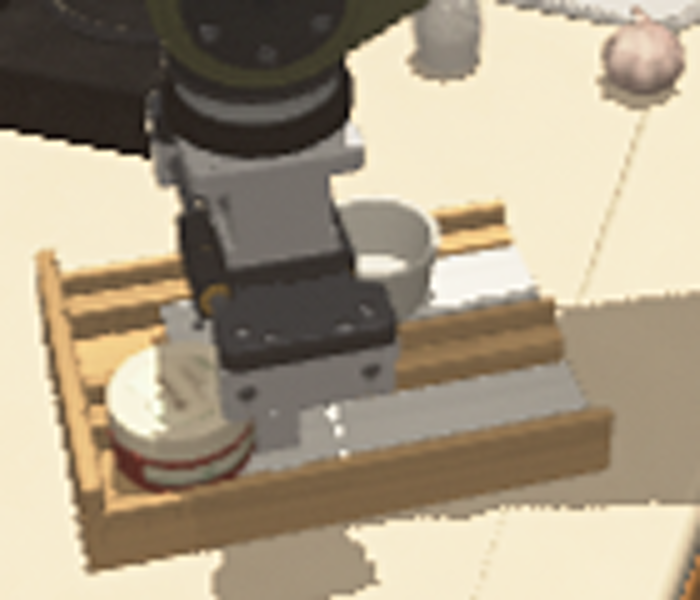

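The pot is at about (180,415), upright, with its lid edge just short of the end wall. Its centre is at rack x ≈ 71, beyond the stop. I back off slightly so the fingers don't drag it, then lift straight up.

Converted, -30 mm / 300 = -0.1, -14 mm / 300 = -0.0467.

Call:
hand_motion(
  ticks=[-0.0133, 0, 0, 0, 0, 0, -0.03, 0, -0.0033, 0, 0, 0, -0.03, 0, -0.02, 0, 0, 0, -0.03, 0, -0.0467, 0, 0, 0, -0.03, 0, -0.1, 0, 0, 0],
)

```text
clock: 6.75
eef_pos: [523.7, 341.5, 43.6]
eef_rot: [-3.141, 0.003, 0.639]
wrist_force: [0.6, -0.6, 0.1]
finger_gap: 0.9
finger_force: 0.0
```

Call:
hand_motion(
  ticks=[0, 0, -0.1, 0, 0, 0, 0, 0, -0.2167, 0, 0, 0, 0, 0, -0.3333, 0, 0, 0, 0, 0, -0.45, 0, 0, 0, 0, 0, -0.5, 0, 0, 0],
)

```text
clock: 7.25
eef_pos: [525.2, 342.4, 198.5]
eef_rot: [3.141, -0.005, 0.639]
wrist_force: [0.1, 0.0, 0.0]
finger_gap: 0.6
finger_force: 0.0
```

Call:
hand_motion(
  ticks=[-0.15, 0, 0, 0, 0, 0, -0.3, 0, 0, 0, 0, 0, -0.45, 0, 0, 0, 0, 0, -0.5, 0, 0, 0, 0, 0, -0.5, 0, 0, 0, 0, 0],
)

```text
clock: 7.75
eef_pos: [403.0, 251.8, 194.4]
eef_rot: [3.142, 0.0, 0.639]
wrist_force: [1.3, -0.2, 0.3]
finger_gap: 0.5
finger_force: 0.0
```

Run:
```python
from h import *
go(31,39,190)
for n in("side","top"):
    p,d=manip.camera(n);b=p[:,:,::-1]
    if n=="side":cv2.imwrite("pics/side5.png",cv2.resize(b[170:290,235:375],None,fx=5,fy=5,interpolation=cv2.INTER_CUBIC))
    P=cloud(n,d);r=np.dstack([(P[...,:2]-RT)@RR,P[...,2:]])
    for s,x0,x1 in((1,20,108),(-1,-90,30)):
        k=(abs(s*r[...,1]-39)<36)&(r[...,0]>x0)&(r[...,0]<x1)&(r[...,2]>50)&(r[...,2]<66)
        print(n,s,k.sum(),cv2.minEnclosingCircle(r[k][:,:2].astype(np.float32)))
```

```text
t 7.75 rack [-128.5   39.2] z 194.4 step [1.595e+02 1.000e-01 4.400e+00] [ 0.  0. -0.] F [ 1.3 -0.2  0.3] q [ 0.48  0.14  1.74 -0.    1.26  1.41]
side 1 546 ((73.91607666015625, 40.553401947021484), 32.51056671142578)
side -1 253 ((-35.74665832519531, -38.08382797241211), 32.9306640625)
top 1 440 ((71.06240844726562, 38.80274963378906), 31.845256805419922)
top -1 92 ((-35.48664093017578, -40.559303283691406), 31.299304962158203)
```

View pics/side5.png

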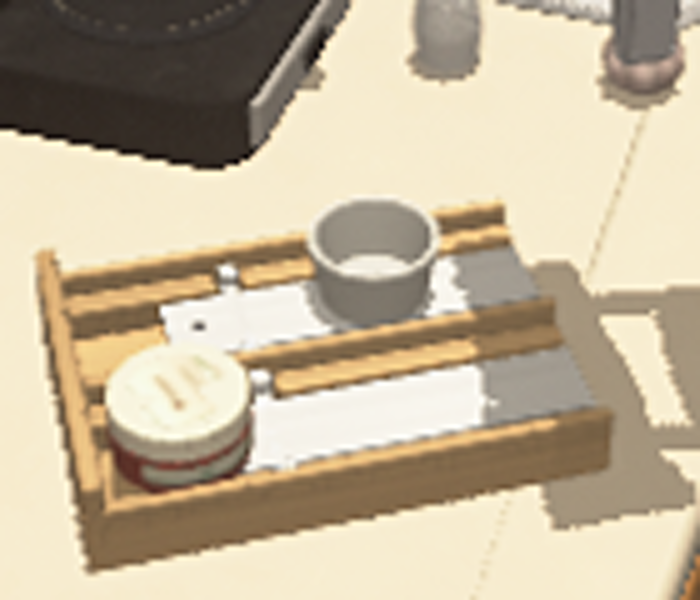

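The pot is parked upright at about (180,415). The left stop's tooth is up behind it at (262,382), and the ramekin hasn't moved. I hand in.

```bash
python3 -c "
from cell import manip
print(manip.sign_off())"
```

```text
the job is handed in; nothing more can be done
None
```

The pot is parked upright in the left lane at rack x ≈ 71–74 mm, with the stop sprung up behind it and the ramekin where it was; I handed the job in at about 8 s, and no verdict was shown.

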